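# Tip the walnuts from the spouted jug into the glass cup

### The job

Tip the three walnuts out of the white jug into the amber glass cup: turn the jug so that its spout faces the cup, first rest the spout gently on the cup's rim while the jug is still upright, and only then tilt it there. All three walnuts must end up in the cup, with the cup left standing where it is, and the empty jug must finally be put down upright on the worktop, standing free of the cup, without disturbing the other things.

Things in the scene. Friction and masses are not known exactly. Their poses are not given: they have to be found in the camera images.
- jug: White plastic jug, 0.2 kg. Origin: centre of underside; +x to the spout, -x to the handle, z up; may start turned any way but handle to the back. Flared and round: outer radius 37 mm at z = 0, 66 mm at the rim, z = 64; wall 4 mm, floor 5 mm. The wall leans 24 degrees outward: the walnuts roll out when it is tilted 65 to 85 degrees toward the spout. Droops a little, spout down, when held by the handle.
- jug_spout (a point): Middle of the spout's tip: x = 94, z = 74 mm in the jug's frame, axes as the jug's. The spout is a trough outside the rim, 52 mm wide, its 4 mm thick floor rising outward at 27 degrees from x = 59, z = 56 mm to the tip; the underside of this floor is what rests on a rim. Low side walls reach z = 87 mm.
- jug_handle (a point): Point in the handle's upright grip: x = -104, z = 46 mm in the jug's frame, axes as the jug's. The handle is a flat upright loop 14 mm thick (in y), to be pinched across that: upright grip x = -111 to -98, z = 12 to 62 mm; top arm to the body z = 50 to 62, lower arm z = 12 to 23 mm.
- walnut_1: Whole walnut, 35 mm long and 33 mm thick, origin at its centre, 15 g; loose in the jug at the start.
- walnut_2: The second walnut, the same.
- walnut_3: The third walnut, the same.
- cup: Amber glass cup, loose, 0.26 kg, 117 mm across the rim, 105 mm inside, rim at z = 74, inner floor at z = 12 mm. Its ear along -y reaches 94 mm from the cup's axis and starts pointing toward the robot within about 30 degrees. Origin on the underside, 17.5 mm from the axis toward the ear. Jug and cup stand left and right of the middle, either way round.
- cup_mouth (a point): Centre of the cup's mouth, on its axis, at rim height (74 mm above the worktop). Axes as the cup's.
- mug: Bystander: blue and white mug, 78 mm across, 92 mm high, at the back. Origin on its underside. Leave alone.
- jam: Bystander: glass jam jar, 68 mm across, 84 mm high, at the back. Origin at the centre of its underside. Leave alone.
- tin: Bystander: round tin, 75 mm across, 58 mm high, between jug and cup on the robot's side. Origin at the centre of its underside. Leave alone.

How it is judged:
By the outcome, as a careful person would: the job done as asked, in the order asked, and still so for the second after the job is handed in, with the robot touching nothing.
It also fails if it takes over 72 s, if anything falls off the work surface, if the arm or the gripper's body presses on something with over 40 N, if the wrist force passes 120 N, or if a joint passes its speed limit or range.

### The arm

A 6-joint arm with a two-finger parallel gripper is mounted at the origin on a cart in front of the work surface, level with it; the furniture and walls round the work are solid. World frame = base frame: x ahead of the robot, y to its left, z up, the work surface at z = 0. Lengths are in mm, angles in rad, forces in N, time in s.
With the tool pointing down it reaches from about 275 to 1000 mm from the base axis. Payload 8.4 kg.
Tool frame: the origin (TCP) lies at the very end of the fingers, on their centre line; the grasp point (between the pads) lies 19 mm behind it (r.pinch_z is the distance from the TCP to the grasp point, in mm); z points along the fingers, y is the line along which they close (so a half turn about z gives the same grasp; the last joint's range is limited). The gripper opens to 85 mm and grips with 20 to 120 N. Pads are 22 mm wide; open, the fingers measure 114 mm over their backs; the gripper's body (76 mm by 85 mm) begins 54 mm behind the grasp point. The pads swing forward as they close: fully open they stand 13 mm farther back than shut.
Start: joints at [1.183, 0.353, 1.633, -0, 1.155, -0.002], TCP at [235.187, 579.064, 231.281] pointing down, gripper open.
Joint ranges: [-2.63, 2.63], [-0.92, 2.1], [0.06, 2.66], [-1.3, 4.44], [0, 2.69], [-3.02, 3.02]. Speed limits (rad/s): [2.22, 2.22, 2.79, 3.14, 3.14, 3.14].

### API

Orientations are given as [roll, pitch, yaw] about the fixed x, y, z axes, in that order (R = Rz(yaw) Ry(pitch) Rx(roll)).
In Python, from rig import r gives the robot as it stands.
- The arm moves only by the tool carry_out, never from a script. Its argument "series" is a list of rows, each a list of 7 numbers: the turn, a rotation vector about the tool's x, y, z as a fraction of full scale, then the shift along the tool's x, y, z as a fraction of full scale, then the gripper command: -1 is fully open, 1 is shut, values between are in proportion. A call has 1 to 8 rows; each row is the pose to reach, as a shift and turn from the pose commanded when the call began, along the tool's axes at that moment, turning the shorter way round; what a row does not reach only later rows make up. Full scale, the value 1, is 0.25 m for a shift and pi rad for a turn. A row lasts 1/8 s, in which the tool goes at most 62.5 mm and 10.7 degrees, less where a joint would pass 70% of its speed; a pose out of reach is approached as far as the arm can. A call with a number of a shift or a turn outside -1 to 1 is refused whole. A call with a gripper value outside its range is refused whole. The fingers move at their own pace and stop on an object; "force" is the grip in N (left out, the last holds). Time passes only in rows, so rows that repeat a pose let the fingers close. It gives the time, the measured TCP pose, the force, the opening and the grip force at its end, in the units of the state.
- r.sense(): the state, without advancing time (a new reading comes with each control period).
- r.grab_frame(name): name is "scene" or "top" or "wrist"; returns the picture (480x640x3 uint8, red, green, blue); there is no depth.
- r.get_calibration(name): a dict with "K" (3x3 intrinsics, pixels), "pose" (4x4, takes a point from camera to world coordinates). Camera axes: x right, y up, looking along -z (the intrinsics and any distortion apply to the point x, -y, -z); pixel columns grow to the right and rows downward; lengths in mm; the calibration is good to about 2 mm. A picture is of the moment at which its call begins: read the wrist's pose just before it. get_calibration takes no time and is no camera call; for the wrist camera it gives the pose at the moment of the call.
- r.sign_off(): hands the job in; it is judged then, once.
Trained networks look in the newest picture that a camera, given by its name, has taken for a name from the list of things; names that differ only in an ending like _2 or _b are one class to them, and where a whole thing is asked for, a point or a joint stands for the part that bears it (a point fixed in the world has none). Each returns a list of dicts, best first, with "score" (0 to 1); they miss things now and then, are a little off and sometimes report something else, mostly with a low value. They report only what shows in the picture. A call takes as long as a camera call.
- r.silhouettes(camera, label): "region" (480x640 bool, what is visible of it) and "position" ([row, column] in pixels, amid what is visible of it).
The state is a dict: "clock": time; "qpos": joint angles; "qvel": joint speeds; "joint_efforts": joint torques, N m; "eef_pos": TCP position; "tcp_rot": TCP orientation; "contact_force": force on the tool from outside, world axes, zero at the start; "wrist_torque": the same for the moment, N m; "opening": opening from 0.0 (shut) to 1.0 (fully open); "grasp_force": force on a finger pad.
Only numpy, scipy, OpenCV 4.12 (cv2) and the standard library are available. Lean on these libraries where they do the work, as an engineer would, in place of code of your own. Each camera call takes 0.05 s, during which the arm holds its last target. There are 200 camera calls.

## Working session

There is one attempt and no reset: what is moved stays moved. The work goes in short steps, Python scripts to look and compute and a tool call to move; the robot and the scene stay as the last step left them, time stands still between calls to the robot, and variables do not carry over. Pictures are saved under pics/ and viewed, at most 10 in all, crops included, and the job is handed in when it is done.

Besides the shell and the picture viewer there is one more tool, called after ">>>" as a command line: name --pt "numbers of a row" for each row, then --argument value for the rest. carry_out: Moves the arm, as the interface text tells. Its arguments: {"type":"object","properties":{"series":{"type":"array"},"force":{"type":"number"}},"required":["series"]}

```bash
ls; mkdir -p pics; cat > h.py <<'E'
import numpy as np, cv2
from rig import r
from scipy.spatial.transform import Rotation as R
def snap(n,f):
    im=r.grab_frame(n); cv2.imwrite(f'pics/{f}.png',im[:,:,::-1]); return im
def ray(c,px):  # px=(col,row)
    K=np.array(c['K']);P=np.array(c['pose'])
    d=np.linalg.inv(K)@[px[0],px[1],1]; d=np.array([d[0],-d[1],-d[2]])
    return P[:3,3],P[:3,:3]@d
def atz(c,px,z):
    o,d=ray(c,px); return o+d*(z-o[2])/d[2]
def proj(c,p):
    P=np.array(c['pose']);q=P[:3,:3].T@(np.array(p)-P[:3,3]);q=np.array([q[0],-q[1],-q[2]])
    u=np.array(c['K'])@q; return u[:2]/u[2]
E
python3 - <<'E'
from h import *
s=r.sense(); print({k:np.round(v,3).tolist() for k,v in s.items()})
for n in ['scene','top']:
    snap(n,n+'0'); c=r.get_calibration(n); print(n,{k:np.round(v,3).tolist() for k,v in c.items()})
    for l in ['jug','jug_spout','jug_handle','cup','cup_mouth','walnut_1','tin','mug','jam']:
        for d in r.silhouettes(n,l)[:3]:
            m=d['region']; ys,xs=np.nonzero(m)
            print(n,l,round(d['score'],2),np.round(d['position']).tolist(),m.sum(),(xs.min(),xs.max(),ys.min(),ys.max()) if len(xs) else '')
E
```

```text
pics
{'clock': 0.0, 'qpos': [1.183, 0.354, 1.634, -0.0, 1.155, -0.002], 'qvel': [-0.001, 0.001, 0.0, 0.001, -0.0, 0.001], 'joint_efforts': [-0.001, -60.526, -34.206, 0.0, 0.009, 0.0], 'eef_pos': [235.015, 578.623, 230.575], 'tcp_rot': [-3.14, 0.0, 2.756], 'contact_force': [-0.002, -0.705, 0.476], 'wrist_torque': [-0.013, -0.027, -0.014], 'grasp_force': 0.0, 'opening': 1.0}
scene {'K': [[516.206, 0.0, 312.547], [0.0, 516.206, 244.074], [0.0, 0.0, 1.0]], 'pose': [[0.788, 0.439, -0.431, 102.628], [-0.615, 0.574, -0.54, -498.923], [0.011, 0.691, 0.723, 778.965], [0.0, 0.0, 0.0, 1.0]]}
scene jug 0.75 [290.0, 363.0] 3741 (np.int64(324), np.int64(396), np.int64(247), np.int64(360))
scene jug_spout 0.96 [288.0, 361.0] 3955 (np.int64(324), np.int64(397), np.int64(245), np.int64(361))
scene jug_handle 0.78 [290.0, 361.0] 4106 (np.int64(323), np.int64(397), np.int64(245), np.int64(360))
scene cup 0.72 [210.0, 275.0] 2490 (np.int64(245), np.int64(303), np.int64(186), np.int64(241))
scene cup 0.68 [308.0, 257.0] 1870 (np.int64(237), np.int64(280), np.int64(281), np.int64(333))
scene cup 0.49 [291
[... 1426 characters left out ...]
), np.int64(194), np.int64(270))
top cup 0.83 [230.0, 232.0] 4002 (np.int64(195), np.int64(265), np.int64(197), np.int64(284))
top walnut_1 0.85 [240.0, 378.0] 310 (np.int64(370), np.int64(388), np.int64(231), np.int64(250))
top walnut_1 0.76 [220.0, 387.0] 307 (np.int64(377), np.int64(397), np.int64(212), np.int64(231))
top walnut_1 0.67 [239.0, 402.0] 323 (np.int64(390), np.int64(410), np.int64(228), np.int64(247))
top tin 0.86 [317.0, 333.0] 1643 (np.int64(311), np.int64(356), np.int64(297), np.int64(342))
top tin 0.74 [239.0, 403.0] 328 (np.int64(390), np.int64(410), np.int64(228), np.int64(248))
top jam 0.91 [116.0, 383.0] 1343 (np.int64(363), np.int64(401), np.int64(94), np.int64(138))
```

```bash
python3 -c "
import cv2
a=cv2.imread('pics/top0.png');cv2.imwrite('pics/topc.png',cv2.resize(a[70:370,150:490],(800,706))[:600])
"
```

```text
(no output)
```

View pics/top0.png

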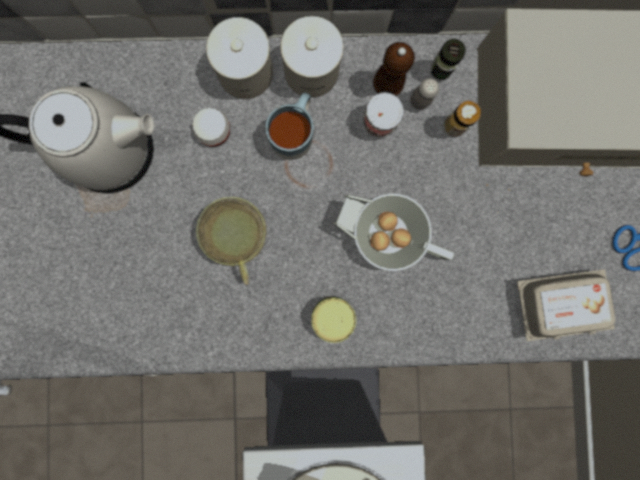

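View pics/scene0.png

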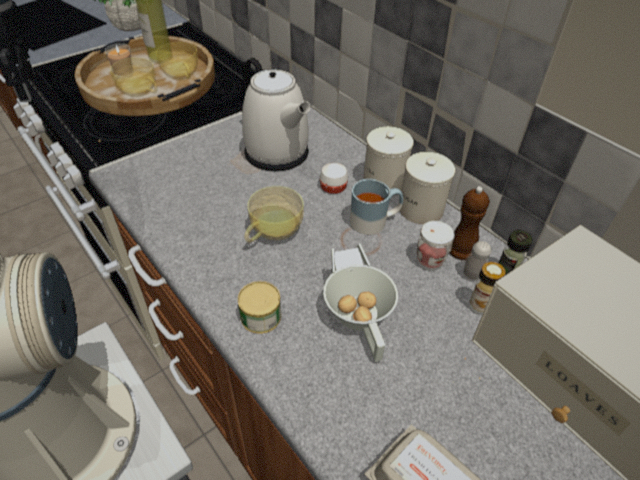

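Both views show the jug on the right (rim centre about (393,232) in the top view, handle to (452,255), spout at (350,218)). The cup is on the left (centre about (231,231), ear down) and the tin is at (333,320). Next I fit the jug and cup poses by silhouette in both cameras.

```bash
cat >> h.py <<'E'
def circ(rad,z,x0=0,y0=0):
    a=np.linspace(0,2*np.pi,40,endpoint=False); return np.c_[x0+rad*np.cos(a),y0+rad*np.sin(a),0*a+z]
def box(x0,x1,y0,y1,z0,z1): return np.array([[x,y,z] for x in(x0,x1) for y in(y0,y1) for z in(z0,z1)],float)
JUG=[np.r_[circ(37,0),circ(66,64)],np.array([[59,s*26,z] for s in(1,-1) for z in(54,87)]+[[94,s*26,z] for s in(1,-1) for z in(71,87)],float),
 box(-111,-98,-7,7,12,62),box(-104,-55,-7,7,50,62),box(-104,-42,-7,7,12,23)]
CUP=[np.r_[circ(35,0),circ(50,35),circ(58.5,74)],box(-5,5,-94,-50,35,65)]  # origin on axis here
TIN=[np.r_[circ(37.5,0),circ(37.5,58)]]
def render(c,parts,T):
    m=np.zeros((480,640),np.uint8)
    for p in parts:
        q=p@T[:3,:3].T+T[:3,3]; u=np.array([proj(c,x) for x in q])
        cv2.fillConvexPoly(m,cv2.convexHull(np.round(u*16).astype(np.int32).reshape(-1,1,2)),1,shift=4)
    return m>0
def mat(x,y,z,yaw,pitch=0):
    T=np.eye(4);T[:3,:3]=R.from_euler('ZY',[yaw,pitch]).as_matrix();T[:3,3]=[x,y,z];return T
E
cat > fit.py <<'E'
from h import *
from scipy.optimize import minimize
def best(n,l,near,lo=1000):
    c=[d for d in r.silhouettes(n,l)]
    return min(c,key=lambda d:np.hypot(*(np.array(d['position'])-near)))['region']
def fit(parts,obs,x0):
    def f(p):
        T=mat(p[0],p[1],0,p[2]/50)
        return sum(1-(a&m).sum()/(a|m).sum() for c,m in obs for a in [render(c,parts,T)])
    S=np.vstack([x0,np.array(x0)+np.eye(3)*[[15,15,12]]])
    o=minimize(f,x0,method='Nelder-Mead',options=dict(initial_simplex=S,xatol=.3,fatol=1e-4,maxiter=120))
    return o.x[:2].round(1),np.degrees(o.x[2]/50).round(1),round(o.fun/len(obs),3)
if __name__=='__main__':
    for n in('scene','top'): r.grab_frame(n)
    C={n:r.get_calibration(n) for n in('scene','top')}
    px={'jug':((290,363),(231,391),JUG,(393,232),64,72),'cup':((210,275),(230,232),CUP,(231,231),74,10),'tin':((307,258),(317,333),TIN,(333,320),58,0)}
    for l,(s,t,parts,cc,z,yaw) in px.items():
        p=atz(C['top'],cc,z); so=best('scene',l,s);to=best('top',l,t)
        x0=[p[0],p[1],np.radians(yaw)*50]
        print(l,p.round(),fit(parts,[(C['scene'],so),(C['top'],to)],x0),'top',fit(parts,[(C['top'],to)],x0),'sc',fit(parts,[(C['scene'],so)],x0))
    for l,px,z in(('handle end',(452,256),56),('mug',(290,130),92),('jam',(383,112),84)): print(l,atz(C['top'],px,z).round())
    print(r.sense()['clock'])
E
python3 fit.py
```

```text
jug [ 523. -109.   64.] (array([ 524.1, -107. ]), np.float64(66.3), np.float64(0.224)) top (array([ 523.9, -106.9]), np.float64(66.5), np.float64(0.205)) sc (array([ 524. , -107.2]), np.float64(66.2), np.float64(0.243))
cup [531. 162.  74.] (array([530.6, 161.7]), np.float64(-35.1), np.float64(0.119)) top (array([531.1, 161.8]), np.float64(13.4), np.float64(0.106)) sc (array([529.6, 160.7]), np.float64(-34.6), np.float64(0.131))
tin [378.  -4.  58.] (array([378.2,  -4.2]), np.float64(15.3), np.float64(0.06)) top (array([378.6,  -4.2]), np.float64(9.2), np.float64(0.064)) sc (array([377.9,  -3.8]), np.float64(0.2), np.float64(0.056))
handle end [ 479. -210.   56.]
mug [694.  59.  92.]
jam [723. -97.  84.]
1.4
```

The fits agree with each other and with the handle end I measured. Jug (524,-107), yaw 66°. Cup axis (531,162). Tin (378,-4). Now I plan the approach.

```bash
cat >> h.py <<'E'
PZ=19.0
def toolR(yaw,al):  # jug heading yaw, tool al deg below horizontal (deg); y across the handle
    yaw,al=np.radians([yaw,al]); z=np.array([np.cos(yaw)*np.cos(al),np.sin(yaw)*np.cos(al),-np.sin(al)])
    y=np.array([np.sin(yaw),-np.cos(yaw),0]); return np.c_[np.cross(y,z),y,z]
def cur():
    s=r.sense(); return np.array(s['eef_pos']),R.from_euler('xyz',s['tcp_rot']).as_matrix()
def plan(p0,R0,targets):
    for p,Rt in targets:
        t=R.from_matrix(R0.T@Rt).as_rotvec()/np.pi; s=R0.T@(np.array(p)-p0)/250
        n=max(np.linalg.norm(p-p0)/62.5,np.linalg.norm(t)*180/10.7)
        print(np.round(np.r_[t,s],3).tolist(),'rows',round(n,1)); 
        t=np.round(t,3);s=np.round(s,3)
        p0=p0+R0@(s*250); R0=R0@R.from_rotvec(t*np.pi).as_matrix()
E
python3 - <<'E'
from h import *
p0,R0=np.array([235.187,579.064,231.281]),cur()[1]
J=np.array([524,-107,0]);yaw=66.3
G=J+mat(0,0,0,np.radians(yaw))[:3,:3]@[-104,0,44]
Rt=toolR(yaw,42); z=Rt[:,2]
print(G,z)
pre=G+z*(PZ-110)
plan(p0,R0,[(np.array([375,390,290.]),toolR(100,90)),(np.array([430,190,300.]),toolR(75,80)),(np.array([430,-40,290.]),toolR(yaw,60)),(pre+[0,0,60],Rt),(pre,Rt),(G+z*PZ,Rt)])
E
```

```text
[ 482.19743123 -202.22890971   44.        ] [ 0.29870541  0.68046992 -0.66913061]
[-0.0, -0.0, 0.322, -0.803, -0.49, -0.235] rows 5.4
[-0.012, 0.055, 0.138, -0.826, 0.078, -0.04] rows 3.3
[-0.017, 0.111, 0.046, -0.882, 0.238, -0.116] rows 3.7
[0.0, 0.1, -0.0, -0.926, 0.452, 0.042] rows 4.1
[0.0, -0.0, -0.0, -0.179, 0.0, 0.161] rows 1.0
[0.0, -0.0, -0.0, -0.0, 0.0, 0.44] rows 1.8
```

>>> carry_out --pt "0 0 0.322 -0.803 -0.49 -0.235 -1" --pt "0 0 0.322 -0.803 -0.49 -0.235 -1" --pt "0 0 0.322 -0.803 -0.49 -0.235 -1" --pt "0 0 0.322 -0.803 -0.49 -0.235 -1" --pt "0 0 0.322 -0.803 -0.49 -0.235 -1" --pt "0 0 0.322 -0.803 -0.49 -0.235 -1" --pt "0 0 0.322 -0.803 -0.49 -0.235 -1" --force 80

```text
clock: 2.28
eef_pos: [375.2, 389.9, 290.1]
tcp_rot: [3.141, -0.0, 1.744]
contact_force: [-0.9, -0.8, -0.0]
opening: 1.0
grasp_force: 0.0
```

>>> carry_out --pt "-0.012 0.055 0.138 -0.826 0.078 -0.04 -1" --pt "-0.012 0.055 0.138 -0.826 0.078 -0.04 -1" --pt "-0.012 0.055 0.138 -0.826 0.078 -0.04 -1" --pt "-0.012 0.055 0.138 -0.826 0.078 -0.04 -1" --pt "-0.012 0.055 0.138 -0.826 0.078 -0.04 -1"

```text
clock: 2.9
eef_pos: [430.3, 188.8, 300.3]
tcp_rot: [3.141, -0.176, 1.309]
contact_force: [-0.4, 0.3, -0.1]
opening: 0.998
grasp_force: 0.0
```

>>> carry_out --pt "-0.017 0.111 0.046 -0.882 0.238 -0.116 -1" --pt "-0.017 0.111 0.046 -0.882 0.238 -0.116 -1" --pt "-0.017 0.111 0.046 -0.882 0.238 -0.116 -1" --pt "-0.017 0.111 0.046 -0.882 0.238 -0.116 -1" --pt "-0.017 0.111 0.046 -0.882 0.238 -0.116 -1"

```text
clock: 3.52
eef_pos: [430.2, -42.1, 289.8]
tcp_rot: [3.141, -0.525, 1.156]
contact_force: [0.7, 0.5, 0.2]
opening: 0.999
grasp_force: 0.0
```

>>> carry_out --pt "0 0.1 0 -0.926 0.452 0.042 -1" --pt "0 0.1 0 -0.926 0.452 0.042 -1" --pt "0 0.1 0 -0.926 0.452 0.042 -1" --pt "0 0.1 0 -0.926 0.452 0.042 -1" --pt "0 0.1 0 -0.926 0.452 0.042 -1" --pt "0 0.1 0 -0.926 0.452 0.042 -1"

```text
clock: 4.28
eef_pos: [455.4, -263.3, 164.4]
tcp_rot: [-3.14, -0.84, 1.156]
contact_force: [0.3, -0.0, 0.4]
opening: 0.998
grasp_force: 0.0
```

```bash
python3 - <<'E'
from h import *
c=r.get_calibration('wrist'); im=snap('wrist','w0')[:,:,::-1].copy()
T=mat(524,-107,0,np.radians(66.3))
for p in JUG:
    q=p@T[:3,:3].T+T[:3,3]; u=np.array([proj(c,x) for x in q]); cv2.polylines(im,[cv2.convexHull(np.round(u).astype(np.int32).reshape(-1,1,2))],True,(0,0,255),1)
cv2.imwrite('pics/w0o.png',im); print(r.sense()['qpos'])
E
```

```text
[-0.95508438  0.54520239  1.79464379  0.70637508  1.38179786 -0.89313215]
```

View pics/w0o.png

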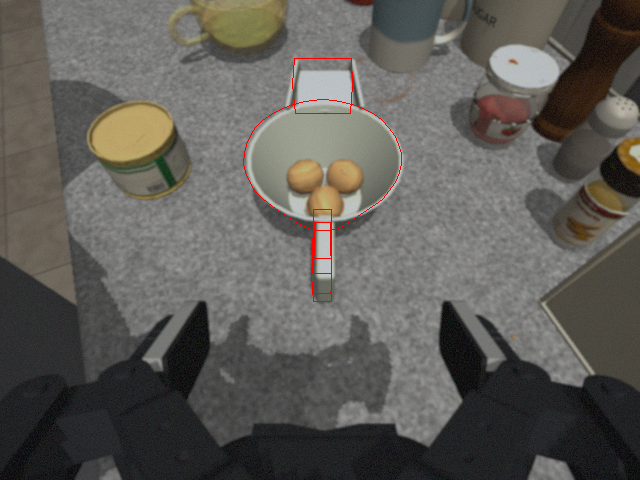

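The overlay lands on the jug: handle at (322,255), walnuts inside. I go in and grip.

>>> carry_out --pt "0 0 0 -0.179 0 0.161 -1" --pt "0 0 0 -0.179 0 0.161 -1" --pt "0 0 0 -0.179 0 0.4 -1" --pt "0 0 0 -0.179 0 0.601 -1" --pt "0 0 0 -0.179 0 0.601 -1" --force 100

```text
clock: 4.95
eef_pos: [487.9, -185.4, 32.5]
tcp_rot: [-3.138, -0.841, 1.158]
contact_force: [0.2, 0.1, 0.1]
opening: 0.997
grasp_force: 0.0
```

>>> carry_out --pt "0 0 0 0 0 0 1" --pt "0 0 0 0 0 0 1" --pt "0 0 0 0 0 0 1" --pt "0 0 0 0 0 0 1" --pt "0 0 0 0 0 0 1" --pt "0 0 0 0 0 0 1" --pt "0 0 0 0 0 0 1" --pt "0 0 0 0 0 0 1" --force 100

```text
clock: 5.95
eef_pos: [488.1, -189.8, 31.7]
tcp_rot: [3.14, -0.839, 1.157]
contact_force: [-2.6, -4.1, 5.2]
opening: 0.148
grasp_force: 97.8
```

```bash
python3 - <<'E'
from h import *
p,Rm=cur(); plan(np.array([487.9,-189.3,31.3]),toolR(66.3,42),[(np.array([487.9,-189.3,81.3]),toolR(66.3,42))])
E
```

```text
[0.0, 0.0, 0.0, 0.149, 0.0, -0.134] rows 0.8
```

>>> carry_out --pt "0 0 0 0.05 0 -0.045 1" --pt "0 0 0 0.1 0 -0.09 1" --pt "0 0 0 0.149 0 -0.134 1" --pt "0 0 0 0.149 0 -0.134 1" --pt "0 0 0 0.149 0 -0.134 1"

```text
clock: 6.58
eef_pos: [487.8, -189.2, 81.4]
tcp_rot: [3.141, -0.839, 1.157]
contact_force: [0.3, -0.6, -4.0]
opening: 0.149
grasp_force: 97.7
```

```bash
cat > droop.py <<'E'
from h import *
from scipy.optimize import minimize
# fit jug in tool frame: nominal grasp point in handle + pitch droop, using wrist+scene+top masks
def jugT(p,Rm,P,al=42):   # P: gx,gz (jug point held at grasp), droop(deg), yawoff(deg)
    gx,gz,d,w=P
    Rt=Rm@toolR(0,al).T@R.from_euler('ZY',[w,d],degrees=True).as_matrix()
    T=np.eye(4);T[:3,:3]=Rt;T[:3,3]=p-Rm[:,2]*PZ-Rt@[gx,0,gz];return T
if __name__=='__main__':
    p,Rm=cur(); obs=[]
    for n in('scene','top','wrist'):
        c=r.get_calibration(n); im=snap(n,'d_'+n)
        ds=r.silhouettes(n,'jug'); m0=render(c,JUG,jugT(p,Rm,[-104,44,3,0]))
        d=max(ds,key=lambda d:(d['region']&m0).sum()/(d['region']|m0).sum()); obs.append((c,d['region'])); print(n,d['score'],(d['region']&m0).sum()/(d['region']|m0).sum())
    def fit(ob):
        f=lambda P:sum(1-(a&m).sum()/(a|m).sum() for c,m in ob for a in[render(c,JUG,jugT(p,Rm,P))])
        x0=np.array([-104,44,3,0.]);S=np.vstack([x0,x0+np.diag([5,6,5,3])])
        o=minimize(f,x0,method='Nelder-Mead',options=dict(initial_simplex=S,xatol=.1,fatol=1e-4,maxiter=150));return o.x.round(1),round(o.fun/len(ob),3)
    print('all',fit(obs));print('wrist',fit(obs[2:]));print('sc+top',fit(obs[:2]));print(r.sense()['clock'])
    c=obs[2][0];im=cv2.imread('pics/d_wrist.png')
    for P,col in((fit(obs)[0],(0,0,255)),):
        for q in JUG:
            T=jugT(p,Rm,P);q=q@T[:3,:3].T+T[:3,3];u=np.array([proj(c,x) for x in q]);cv2.polylines(im,[cv2.convexHull(np.round(u).astype(np.int32).reshape(-1,1,2))],True,col,1)
    im2=cv2.imread('pics/d_scene.png');c=obs[0][0]
    for q in JUG:
        q=q@T[:3,:3].T+T[:3,3];u=np.array([proj(c,x) for x in q]);cv2.polylines(im2,[cv2.convexHull(np.round(u).astype(np.int32).reshape(-1,1,2))],True,col,1)
    cv2.imwrite('pics/d_o.png',np.hstack([cv2.resize(im,None,fx=.62,fy=.62),cv2.resize(im2[170:410,200:500],None,fx=1.24,fy=1.24)])[:, :800])
E
python3 droop.py
```

```text
Traceback (most recent call last):
  File "droop.py", line 13, in <module>
    d=max(ds,key=lambda d:(d['region']&m0).sum()/(d['region']|m0).sum()); obs.append((c,d['region'])); print(n,d['score'],(d['region']&m0).sum()/(d['region']|m0).sum())
ValueError: max() iterable argument is empty
```

```bash
sed -i "s/ds=r.silhouettes(n,'jug');/ds=r.silhouettes(n,'jug') or r.silhouettes(n,'jug_spout') or r.silhouettes(n,'jug_handle');/; s/        d=max/        if not ds: print(n,'none'); continue\n        d=max/" droop.py; sed -i "s/fit(obs\[2:\])/fit(obs[-1:])/; s/fit(obs\[:2\])/fit(obs[:-1])/; s/obs\[2\]\[0\]/r.get_calibration('wrist')/; s/c=obs\[0\]\[0\]/c=r.get_calibration('scene')/" droop.py; python3 droop.py
```

```text
scene none
top 0.56 0.7825350377329432
wrist 0.6 0.7684472765481476
all (array([-104.3,   49.4,   -0.8,   -0.6]), np.float64(0.206))
wrist (array([-103.4,   46.1,    0.3,   -0.9]), np.float64(0.186))
sc+top (array([-1.033e+02,  5.300e+01,  1.700e+00, -1.000e-01]), np.float64(0.208))
7.075
```

View pics/d_o.png

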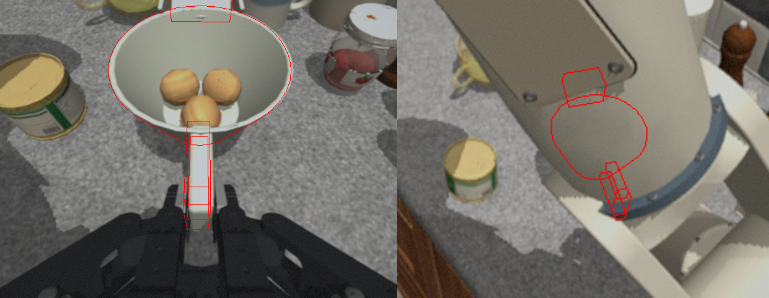

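The scene view is blocked by the arm and the wrist view shows the rim. I refine the droop from the wrist view with a hole-filled mask.

```bash
cat > droop2.py <<'E'
from droop import *
def fill(m):
    cs,_=cv2.findContours(m.astype(np.uint8),cv2.RETR_EXTERNAL,cv2.CHAIN_APPROX_NONE);o=np.zeros((480,640),np.uint8);cv2.drawContours(o,[max(cs,key=cv2.contourArea)],-1,1,-1);return o>0
def measure(tag,show=True):
    p,Rm=cur(); c=r.get_calibration('wrist'); im=snap('wrist',tag)[:,:,::-1].copy(); m0=render(c,JUG,jugT(p,Rm,[-104,46,2,0]))
    ds=[d for l in('jug','jug_spout','jug_handle') for d in r.silhouettes('wrist',l)]
    ms=[fill(d['region']) for d in ds]; iou=[(m&m0).sum()/(m|m0).sum() for m in ms]; k=int(np.argmax(iou)); m=ms[k]
    v=np.ones((480,640),bool); v[:,:]=True; v[285:]=False   # ignore finger zone
    f=lambda P:1-(a&m&v).sum()/((a|m)&v).sum() if (a:=render(c,JUG,jugT(p,Rm,[P[0],P[1],P[2],P[3]]))).any() else 1
    res=[]
    for gx in(-104,):
        x0=np.array([gx,46,3,0.]);S=np.vstack([x0,x0+np.diag([3,5,6,3])])
        o=minimize(f,x0,method='Nelder-Mead',options=dict(initial_simplex=S,xatol=.05,fatol=1e-5,maxiter=200));res.append(o.x)
        print('fit',o.x.round(2),round(o.fun,4),'iou0',np.round(iou,3))
    for d in(-2,0,2,4,6,8):
        o=minimize(lambda q:f([-104,q[0],d,q[1]]),[46,0],method='Nelder-Mead',options=dict(initial_simplex=[[46,0],[52,0],[46,2]],maxiter=60)); print(d,o.x.round(1),round(o.fun,4))
    cs,_=cv2.findContours(m.astype(np.uint8),cv2.RETR_EXTERNAL,cv2.CHAIN_APPROX_NONE);cv2.drawContours(im,cs,-1,(0,255,0),1)
    T=jugT(p,Rm,res[0])
    for q in JUG:
        q=q@T[:3,:3].T+T[:3,3];u=np.array([proj(c,x) for x in q]);cv2.polylines(im,[cv2.convexHull(np.round(u).astype(np.int32).reshape(-1,1,2))],True,(0,0,255),1)
    cv2.imwrite(f'pics/{tag}o.png',im)
if __name__=='__main__': measure('w1')
E
python3 droop2.py
```

```text
fit [-104.45   47.49    0.18   -0.92] 0.0242 iou0 [0.923 0.922]
-2 [52.1 -1. ] 0.036
0 [47.6 -0.9] 0.0259
2 [43.3 -1. ] 0.0339
4 [39.6 -1. ] 0.0506
6 [35.1 -1.1] 0.0654
8 [31.1 -1.1] 0.0821
```

View pics/w1o.png

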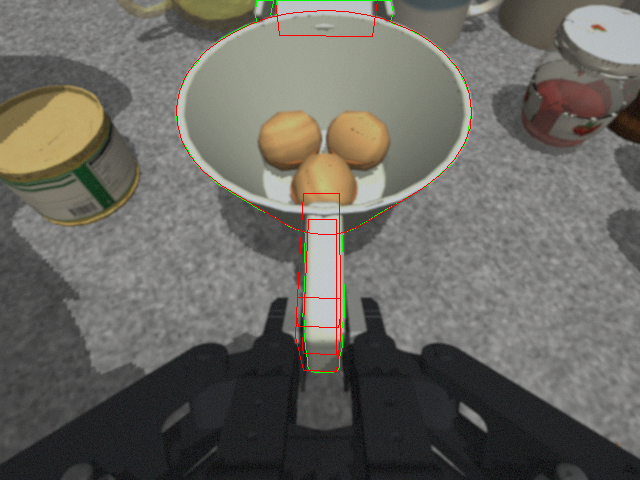

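The jug hangs nearly upright in the grip (droop under about 1.5°, yaw offset -0.9°). Now I carry it to a place above the cup's rim with the spout facing the cup.

```bash
cat >> h.py <<'E'
P=[-104.4,46,0.9,-0.9]; CUPC=np.array([530.6,161.7]); YAW=90
U=lambda x:56+(x-59)*np.tan(np.radians(27))-3.5   # underside of spout
def tool_for(T,P=P,al=42):
    gx,gz,d,w=P; Rm=T[:3,:3]@R.from_euler('ZY',[w,d],degrees=True).as_matrix().T@toolR(0,al)
    return T[:3,:3]@[gx,0,gz]+T[:3,3]+Rm[:,2]*PZ,Rm
def jug_at(th,xc=77,lift=0,back=0,yaw=YAW,rr=3,corr=(0,0)):
    """jug pose: underside point xc rests on the rim (half-round rr), tilt th deg"""
    phi=np.radians(27-th); c=np.array([-55.5,74-rr])+rr*np.array([-np.sin(phi),np.cos(phi)])+np.array([-back,lift])+corr
    t=np.radians(th); ux,uz=xc,U(xc); o=c-np.array([ux*np.cos(t)+uz*np.sin(t),-ux*np.sin(t)+uz*np.cos(t)])
    y=np.radians(yaw); return mat(CUPC[0]+o[0]*np.cos(y),CUPC[1]+o[0]*np.sin(y),o[1],y,t)
E
python3 - <<'E'
from h import *
p,Rm=cur()
for L,b in((35,60),(30,0),(10,0),(0,0)): print(jug_at(0,lift=L,back=b)[:3,3].round(1),tool_for(jug_at(0,lift=L,back=b))[0].round(1))
plan(p,Rm,[tool_for(jug_at(0,lift=35,back=60)),tool_for(jug_at(0,lift=30)),tool_for(jug_at(0,lift=8))])
E
```

```text
[530.6 -32.2  47. ] [ 530.4 -122.2   80.5]
[530.6  27.8  42. ] [530.4 -62.2  75.5]
[530.6  27.8  22. ] [530.4 -62.2  55.5]
[530.6  27.8  12. ] [530.4 -62.2  45.5]
[0.103, 0.005, -0.091, 0.207, 0.048, 0.236] rows 2.3
[-0.0, -0.0, 0.0, 0.142, 0.004, 0.194] rows 1.0
[-0.0, -0.0, 0.0, -0.066, -0.0, 0.058] rows 0.4
```

>>> carry_out --pt "0.021 0.001 -0.018 0.041 0.01 0.047 1" --pt "0.041 0.002 -0.036 0.083 0.019 0.094 1" --pt "0.062 0.003 -0.055 0.124 0.029 0.142 1" --pt "0.082 0.004 -0.073 0.166 0.038 0.189 1" --pt "0.103 0.005 -0.091 0.207 0.048 0.236 1" --pt "0.103 0.005 -0.091 0.207 0.048 0.236 1" --pt "0.103 0.005 -0.091 0.207 0.048 0.236 1"

```text
clock: 8.15
eef_pos: [530.0, -122.3, 80.3]
tcp_rot: [-3.141, -0.855, 1.586]
contact_force: [-0.0, -0.2, -2.5]
opening: 0.154
grasp_force: 97.8
```

>>> carry_out --pt "0 0 0 0.047 0.001 0.065 1" --pt "0 0 0 0.095 0.003 0.13 1" --pt "0 0 0 0.142 0.004 0.194 1" --pt "0 0 0 0.142 0.004 0.194 1" --pt "0 0 0 0.142 0.004 0.194 1"

```text
clock: 8.78
eef_pos: [530.5, -62.1, 75.5]
tcp_rot: [3.141, -0.855, 1.589]
contact_force: [-0.1, -0.6, -2.3]
opening: 0.145
grasp_force: 97.9
```

>>> carry_out --pt "0 0 0 -0.033 0 0.029 1" --pt "0 0 0 -0.066 0 0.058 1" --pt "0 0 0 -0.066 0 0.058 1" --pt "0 0 0 -0.066 0 0.058 1"

```text
clock: 9.28
eef_pos: [530.4, -62.2, 53.3]
tcp_rot: [-3.141, -0.855, 1.587]
contact_force: [1.0, -1.3, -3.2]
opening: 0.145
grasp_force: 97.8
```

```bash
python3 - <<'E'
from h import *
p,Rm=cur(); T=jug_at(0,lift=8); print(p,tool_for(T)[0])
s=r.sense(); print({k:np.round(s[k],2).tolist() for k in('clock','contact_force','wrist_torque','qpos')})
a=[]
for n in('top','wrist'):
    im=snap(n,'c_'+n)[:,:,::-1].copy();c=r.get_calibration(n)
    for parts,TT in((JUG,T),(CUP[:1],mat(*CUPC,0,0))):
        for q in parts:
            q=q@TT[:3,:3].T+TT[:3,3];u=np.array([proj(c,x) for x in q]);cv2.polylines(im,[cv2.convexHull(np.round(u).astype(np.int32).reshape(-1,1,2))],True,(0,0,255),1)
    a.append(cv2.resize(im[120:360,180:500],(400,300)) if n=='top' else cv2.resize(im,(400,300)))
cv2.imwrite('pics/c.png',np.hstack(a))
E
```

```text
[530.37394532 -62.24543272  53.25709729] [530.37821658 -62.24600875  53.51140445]
{'clock': 9.28, 'contact_force': [1.0, -1.32, -3.23], 'wrist_torque': [-0.95, -0.07, -0.06], 'qpos': [-0.54, 0.74, 1.78, 0.73, 1.27, -1.03]}
```

View pics/c.png

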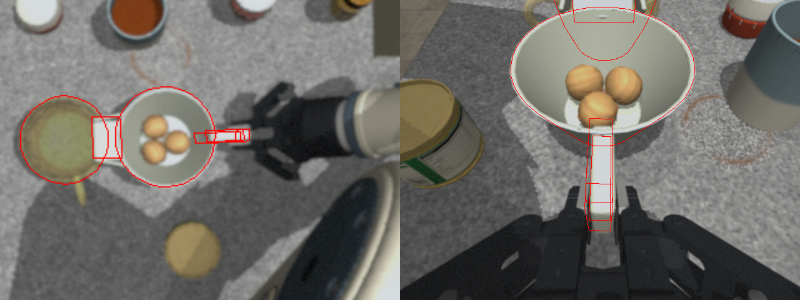

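Pose matches well: the spout sits over the near rim with about 8 mm left to go. I descend gently until contact.

>>> carry_out --pt "0 0 0 -0.006 0 0.0053 1" --pt "0 0 0 -0.012 0 0.0106 1" --pt "0 0 0 -0.012 0 0.0106 1" --pt "0 0 0 -0.012 0 0.0106 1"

```text
clock: 9.88
eef_pos: [530.4, -62.1, 49.5]
tcp_rot: [3.142, -0.855, 1.588]
contact_force: [-0.9, 0.5, -3.8]
opening: 0.147
grasp_force: 97.9
```

>>> carry_out --pt "0 0 0 -0.006 0 0.0053 1" --pt "0 0 0 -0.006 0 0.0053 1" --pt "0 0 0 -0.006 0 0.0053 1"

```text
clock: 10.25
eef_pos: [530.4, -62.1, 47.4]
tcp_rot: [-3.142, -0.855, 1.588]
contact_force: [0.4, -0.9, -2.7]
opening: 0.143
grasp_force: 97.9
```

```bash
python3 - <<'E'
from rig import r
s=r.sense();print(s['clock'],s['contact_force'],s['wrist_torque'])
E
```

```text
10.25 [ 0.41911758 -0.93224691 -2.67589442] [-0.93859095 -0.01489115  0.01592334]
```

>>> carry_out --pt "0 0 0 -0.0045 0 0.004 1" --pt "0 0 0 -0.0045 0 0.004 1" --pt "0 0 0 -0.0045 0 0.004 1"

```text
clock: 10.62
eef_pos: [530.4, -62.1, 46.0]
tcp_rot: [3.142, -0.855, 1.588]
contact_force: [0.7, 1.0, -3.1]
opening: 0.145
grasp_force: 97.9
```

```bash
python3 - <<'E'
from rig import r
s=r.sense();print(s['clock'],s['contact_force'],s['wrist_torque'])
E
```

```text
10.625 [ 0.65633369  0.95389174 -3.07148131] [-0.96108623 -0.00876766 -0.03340401]
```

>>> carry_out --pt "0 0 0 -0.0045 0 0.004 1" --pt "0 0 0 -0.0045 0 0.004 1" --pt "0 0 0 -0.0045 0 0.004 1"

```text
clock: 11.0
eef_pos: [530.4, -62.1, 44.5]
tcp_rot: [3.142, -0.855, 1.588]
contact_force: [-0.1, -0.2, -2.9]
opening: 0.146
grasp_force: 97.8
```

```bash
python3 - <<'E'
from rig import r
s=r.sense();print(s['clock'],s['contact_force'],s['wrist_torque'])
E
```

```text
11.0 [-0.08997124 -0.23627234 -2.8987798 ] [-0.97670862 -0.04419528 -0.03638927]
```

>>> carry_out --pt "0 0 0 -0.0045 0 0.004 1" --pt "0 0 0 -0.0045 0 0.004 1" --pt "0 0 0 -0.0045 0 0.004 1"

```text
clock: 11.38
eef_pos: [530.4, -62.1, 42.9]
tcp_rot: [-3.142, -0.855, 1.588]
contact_force: [0.4, -0.8, -3.0]
opening: 0.149
grasp_force: 97.9
```

```bash
python3 - <<'E'
from rig import r
s=r.sense();print(s['clock'],s['contact_force'],s['wrist_torque'])
E
```

```text
11.375 [ 0.40158848 -0.82407653 -3.03577193] [-0.948811   -0.00115816 -0.02079527]
```

>>> carry_out --pt "0 0 0 -0.0045 0 0.004 1" --pt "0 0 0 -0.0045 0 0.004 1" --pt "0 0 0 -0.0045 0 0.004 1"

```text
clock: 11.75
eef_pos: [530.4, -62.1, 41.4]
tcp_rot: [3.142, -0.855, 1.588]
contact_force: [0.0, -0.3, -2.0]
opening: 0.145
grasp_force: 97.9
```

```bash
python3 - <<'E'
from rig import r
s=r.sense();print(s['clock'],s['contact_force'],s['wrist_torque'])
E
```

```text
11.75 [ 1.19460581e-03 -3.03226011e-01 -2.02277783e+00] [-0.98414483 -0.05094162 -0.02780264]
```

>>> carry_out --pt "0 0 0 -0.0045 0 0.004 1" --pt "0 0 0 -0.0045 0 0.004 1" --pt "0 0 0 -0.0045 0 0.004 1"

```text
clock: 12.12
eef_pos: [530.4, -62.0, 39.9]
tcp_rot: [3.142, -0.855, 1.588]
contact_force: [0.3, -0.5, -3.0]
opening: 0.147
grasp_force: 97.9
```

```bash
python3 - <<'E'
from h import *
s=r.sense();print(s['clock'],s['contact_force'],s['wrist_torque'])
im=snap('scene','s1')[:,:,::-1].copy(); c=r.get_calibration('scene')
from droop import jugT
p,Rm=cur();TT=jugT(p,Rm,P);print(TT[:3,3],R.from_matrix(TT[:3,:3]).as_euler('ZYX',degrees=True))
o=im.copy()
for parts,T in((JUG,TT),(CUP[:1],mat(*CUPC,0,0))):
    for q in parts:
        q=q@T[:3,:3].T+T[:3,3];u=np.array([proj(c,x) for x in q]);cv2.polylines(o,[cv2.convexHull(np.round(u).astype(np.int32).reshape(-1,1,2))],True,(0,0,255),1)
cr=lambda a:cv2.resize(a[170:370,220:420],(400,400),interpolation=cv2.INTER_CUBIC)
cv2.imwrite('pics/s1o.png',np.hstack([cr(im),cr(o)]))
E
```

```text
12.125 [ 0.32247691 -0.45257734 -3.03150823] [-0.9804179   0.02570595  0.04118733]
[530.52186623  28.09266602   6.57245575] [ 9.00893554e+01 -8.43841626e-02  1.27153597e-02]
```

View pics/s1o.png

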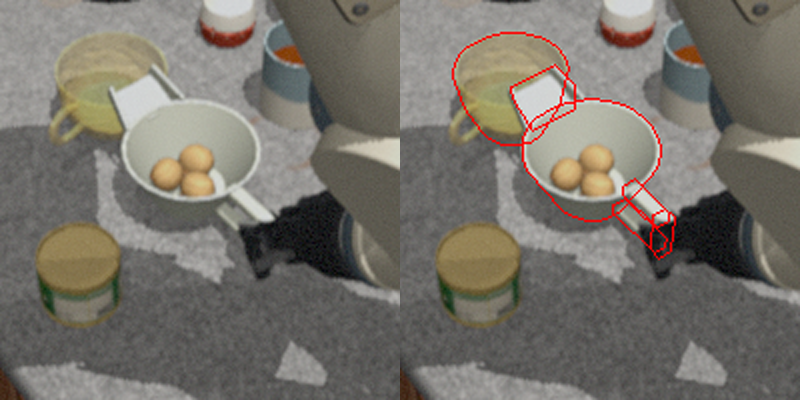

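Scene view: the jug overlay matches, with the spout perhaps 2–3 mm higher than modelled, at about (130,85) in the left crop. I keep going down in small steps.

>>> carry_out --pt "0 0 0 -0.0045 0 0.004 1" --pt "0 0 0 -0.0045 0 0.004 1" --pt "0 0 0 -0.0045 0 0.004 1"

```text
clock: 12.55
eef_pos: [530.4, -62.0, 38.5]
tcp_rot: [3.142, -0.855, 1.588]
contact_force: [-0.4, -0.5, -1.6]
opening: 0.149
grasp_force: 98.0
```

```bash
python3 - <<'E'
from rig import r
s=r.sense();print(s['clock'],s['contact_force'],s['wrist_torque'])
E
```

```text
12.55 [-0.37833876 -0.52166901 -1.64380326] [-0.72731236 -0.04060875 -0.04264515]
```

The wrist torque stepped from -0.98 to -0.73 N m, so the spout has touched the rim. I let it settle a bit more firmly.

>>> carry_out --pt "0 0 0 -0.0022 0 0.002 1" --pt "0 0 0 -0.0022 0 0.002 1" --pt "0 0 0 -0.0022 0 0.002 1" --pt "0 0 0 -0.0022 0 0.002 1" --pt "0 0 0 -0.0022 0 0.002 1"

```text
clock: 13.18
eef_pos: [530.4, -62.0, 37.7]
tcp_rot: [3.141, -0.855, 1.588]
contact_force: [0.3, -1.0, -1.6]
opening: 0.142
grasp_force: 98.2
```

```bash
python3 - <<'E'
from h import *
s=r.sense();print(s['clock'],s['contact_force'],s['wrist_torque'],s['qpos'].round(2))
p,Rm=cur()
# model with spout contact at the current pose: find xc lift offset
P2=[-104.4,47,0,-0.9]
from droop import jugT
T=jugT(p,Rm,P2); print(T[:3,3],jug_at(0)[:3,3])
E
```

```text
13.175 [ 0.31074995 -0.97975687 -1.56990498] [-0.45105898  0.01113727 -0.03241548] [-0.54  0.76  1.78  0.74  1.25 -1.04]
[530.51422431  28.85141372   5.00628368] [530.6         27.8380285   12.00156148]
```

Gentle contact of about 2 N, jug upright and still. Now I tilt about the rim contact in increments while watching force.

```bash
cat > tilt.py <<'E'
from h import *
import sys
RB=R.from_euler('xyz',[3.1416,-0.855,1.588]).as_matrix(); PB=np.array([530.4,-62.0,37.7])
AX=np.array([-1.,0,0])  # jug +y in world at yaw 90
def rim(th):
    f=np.radians(27-th); return np.array([530.5,CUPC[1]-55.5-3*np.sin(f),71+3*np.cos(f)])
def pose(th,dy=0,dz=0):
    Q=R.from_rotvec(AX*np.radians(th)).as_matrix(); return Q@(PB-rim(0))+rim(th)+[0,dy,dz],Q@RB
def rows(start,steps):
    p0,R0=pose(*start)
    for s in steps:
        p,Rt=pose(*s); print(s,np.round(np.r_[R.from_matrix(R0.T@Rt).as_rotvec()/np.pi,R0.T@(p-p0)/250],4).tolist())
if __name__=='__main__':
    s=r.sense();print(round(s['clock'],2),np.round(s['contact_force'],1),np.round(s['wrist_torque'],2),np.round(s['qpos'],2))
    e=eval(sys.argv[1]); d=np.array(cur()[0])-pose(*e[0])[0]; print('err',d.round(1)); rows(e[0],e[1:])
E
python3 tilt.py "[(0,0,0),(4,0,0),(8,0,0),(12,0,0),(16,0,.3)]"; python3 tilt.py "[(16,0,.3),(20,0,.3),(24,0,.3),(28,0,.5),(32,0,.5)]"
```

```text
13.18 [ 0.3 -1.  -1.6] [-0.45  0.01 -0.03] [-0.54  0.76  1.78  0.74  1.25 -1.04]
err [ 0. -0.  0.]
(4, 0, 0) [0.0003, -0.0222, 0.0003, 0.0306, -0.0001, -0.0368]
(8, 0, 0) [0.0005, -0.0444, 0.0006, 0.0638, -0.0002, -0.0713]
(12, 0, 0) [0.0008, -0.0667, 0.0009, 0.0992, -0.0002, -0.1035]
(16, 0, 0.3) [0.001, -0.0889, 0.0012, 0.1377, -0.0002, -0.1339]
13.18 [ 0.3 -1.  -1.6] [-0.45  0.01 -0.03] [-0.54  0.76  1.78  0.74  1.25 -1.04]
err [  0.    2.7 -47.9]
(20, 0, 0.3) [0.0003, -0.0222, 0.0003, 0.0306, -0.0001, -0.0368]
(24, 0, 0.3) [0.0005, -0.0444, 0.0006, 0.0638, -0.0002, -0.0713]
(28, 0, 0.5) [0.0008, -0.0667, 0.0009, 0.0997, -0.0002, -0.1042]
(32, 0, 0.5) [0.001, -0.0889, 0.0012, 0.1373, -0.0002, -0.1338]
```

>>> carry_out --pt "0.0003 -0.0222 0.0003 0.0306 -0.0001 -0.0368 1" --pt "0.0005 -0.0444 0.0006 0.0638 -0.0002 -0.0713 1" --pt "0.0008 -0.0667 0.0009 0.0992 -0.0002 -0.1035 1" --pt "0.001 -0.0889 0.0012 0.1377 -0.0002 -0.1339 1" --pt "0.001 -0.0889 0.0012 0.1377 -0.0002 -0.1339 1" --pt "0.001 -0.0889 0.0012 0.1377 -0.0002 -0.1339 1"

```text
clock: 13.92
eef_pos: [530.3, -64.5, 85.3]
tcp_rot: [-3.136, -0.577, 1.584]
contact_force: [1.0, 0.3, -0.8]
opening: 0.147
grasp_force: 98.3
```

```bash
python3 tilt.py "[(16,0,.3),(20,0,.3),(24,0,.3),(28,0,.3),(32,0,.3)]"
```

```text
13.93 [ 1.   0.3 -0.8] [-0.23 -0.15 -0.09] [-0.44  0.56  1.84  0.58  1.1  -0.82]
err [-0.1  0.1 -0.3]
(20, 0, 0.3) [0.0003, -0.0222, 0.0003, 0.0306, -0.0001, -0.0368]
(24, 0, 0.3) [0.0005, -0.0444, 0.0006, 0.0638, -0.0002, -0.0713]
(28, 0, 0.3) [0.0008, -0.0667, 0.0009, 0.0992, -0.0002, -0.1035]
(32, 0, 0.3) [0.001, -0.0889, 0.0012, 0.1368, -0.0002, -0.1331]
```

>>> carry_out --pt "0.0003 -0.0222 0.0003 0.0306 -0.0001 -0.0368 1" --pt "0.0005 -0.0444 0.0006 0.0638 -0.0002 -0.0713 1" --pt "0.0008 -0.0667 0.0009 0.0992 -0.0002 -0.1035 1" --pt "0.001 -0.0889 0.0012 0.1368 -0.0002 -0.1331 1" --pt "0.001 -0.0889 0.0012 0.1368 -0.0002 -0.1331 1" --pt "0.001 -0.0889 0.0012 0.1368 -0.0002 -0.1331 1"

```text
clock: 14.68
eef_pos: [530.2, -54.2, 131.4]
tcp_rot: [-3.131, -0.298, 1.582]
contact_force: [1.7, -1.7, 2.1]
opening: 0.149
grasp_force: 98.7
```

```bash
python3 tilt.py "[(32,0,.3),(36,0,.3),(40,0,.3),(44,0,.3),(48,0,.5)]"
```

```text
14.68 [ 1.7 -1.7  2.1] [ 0.24 -0.11 -0.08] [-0.28  0.39  1.88  0.34  1.   -0.5 ]
err [-0.2 -0.1 -0.8]
(36, 0, 0.3) [0.0003, -0.0222, 0.0003, 0.0306, -0.0001, -0.0368]
(40, 0, 0.3) [0.0005, -0.0444, 0.0006, 0.0638, -0.0002, -0.0713]
(44, 0, 0.3) [0.0008, -0.0667, 0.0009, 0.0992, -0.0002, -0.1035]
(48, 0, 0.5) [0.001, -0.0889, 0.0012, 0.1371, -0.0002, -0.1339]
```

```bash
python3 tilt.py "[(32,0,.3),(36,0,1.5),(40,0,2),(44,0,2),(48,0,2)]"
```

```text
14.68 [ 1.7 -1.7  2.1] [ 0.24 -0.11 -0.08] [-0.28  0.39  1.88  0.34  1.   -0.5 ]
err [-0.2 -0.1 -0.8]
(36, 0, 1.5) [0.0003, -0.0222, 0.0003, 0.032, -0.0002, -0.0414]
(40, 0, 2) [0.0005, -0.0444, 0.0006, 0.0658, -0.0003, -0.0778]
(44, 0, 2) [0.0008, -0.0667, 0.0009, 0.1012, -0.0003, -0.11]
(48, 0, 2) [0.001, -0.0889, 0.0012, 0.1388, -0.0002, -0.1396]
```

>>> carry_out --pt "0.0003 -0.0222 0.0003 0.032 -0.0002 -0.0414 1" --pt "0.0005 -0.0444 0.0006 0.0658 -0.0003 -0.0778 1" --pt "0.0008 -0.0667 0.0009 0.1012 -0.0003 -0.11 1" --pt "0.001 -0.0889 0.0012 0.1388 -0.0002 -0.1396 1" --pt "0.001 -0.0889 0.0012 0.1388 -0.0002 -0.1396 1" --pt "0.001 -0.0889 0.0012 0.1388 -0.0002 -0.1396 1"

```text
clock: 15.42
eef_pos: [529.8, -31.4, 174.5]
tcp_rot: [-3.127, -0.019, 1.582]
contact_force: [0.6, -0.2, -1.5]
opening: 0.148
grasp_force: 98.1
```

```bash
python3 tilt.py "[(48,0,2),(52,0,2),(56,0,2),(60,0,2)]"; python3 -c "
from h import *
for n in('top','wrist'): snap(n,'t48_'+n)
a=cv2.imread('pics/t48_top.png')[120:360,180:500];b=cv2.imread('pics/t48_wrist.png')
cv2.imwrite('pics/t48.png',np.hstack([cv2.resize(a,(400,300)),cv2.resize(b,(400,300))]))"
```

```text
15.43 [ 0.6 -0.2 -1.5] [ 0.13 -0.12 -0.07] [-0.07  0.28  1.88  0.02  1.   -0.1 ]
err [-0.6 -0.4 -1.2]
(52, 0, 2) [0.0003, -0.0222, 0.0003, 0.0306, -0.0001, -0.0368]
(56, 0, 2) [0.0005, -0.0444, 0.0006, 0.0638, -0.0002, -0.0713]
(60, 0, 2) [0.0008, -0.0667, 0.0009, 0.0992, -0.0002, -0.1035]
```

View pics/t48.png

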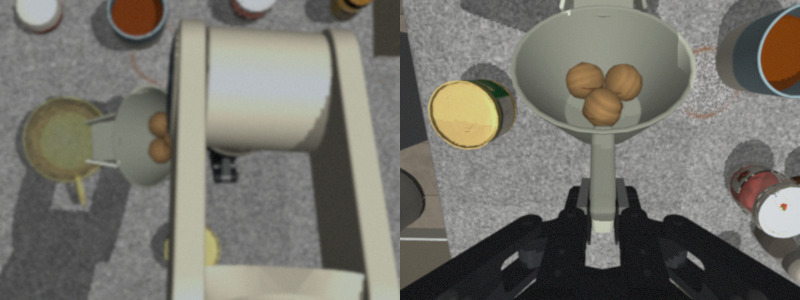

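At 48° the cup is unmoved, the walnuts are still in the jug and contact is light. Continuing.

>>> carry_out --pt "0.0003 -0.0222 0.0003 0.0306 -0.0001 -0.0368 1" --pt "0.0005 -0.0444 0.0006 0.0638 -0.0002 -0.0713 1" --pt "0.0008 -0.0667 0.0009 0.0992 -0.0002 -0.1035 1" --pt "0.0008 -0.0667 0.0009 0.0992 -0.0002 -0.1035 1" --pt "0.0008 -0.0667 0.0009 0.0992 -0.0002 -0.1035 1"

```text
clock: 16.15
eef_pos: [530.1, -7.2, 201.3]
tcp_rot: [-3.125, 0.191, 1.582]
contact_force: [0.3, -0.4, -2.5]
opening: 0.147
grasp_force: 98.0
```

```bash
python3 tilt.py "[(60,0,2),(62,0,2),(64,0,2),(66,0,2),(68,0,2),(70,0,2)]"
```

```text
16.15 [ 0.3 -0.4 -2.5] [ 0.26 -0.03  0.03] [ 0.11  0.26  1.86 -0.22  1.07  0.2 ]
err [-0.3 -0.4 -0.8]
(62, 0, 2) [0.0001, -0.0111, 0.0001, 0.015, -0.0001, -0.0187]
(64, 0, 2) [0.0003, -0.0222, 0.0003, 0.0306, -0.0001, -0.0368]
(66, 0, 2) [0.0004, -0.0333, 0.0004, 0.0469, -0.0002, -0.0544]
(68, 0, 2) [0.0005, -0.0444, 0.0006, 0.0638, -0.0002, -0.0713]
(70, 0, 2) [0.0006, -0.0555, 0.0007, 0.0812, -0.0002, -0.0877]
```

>>> carry_out --pt "0.0001 -0.0111 0.0001 0.015 -0.0001 -0.018 1" --pt "0.0003 -0.0222 0.0003 0.0306 -0.0001 -0.0355 1" --pt "0.0004 -0.0333 0.0004 0.0469 -0.0002 -0.0524 1" --pt "0.0005 -0.0444 0.0006 0.0638 -0.0002 -0.0687 1" --pt "0.0006 -0.0555 0.0007 0.0812 -0.0002 -0.085 1" --pt "0.0006 -0.0555 0.0007 0.0812 -0.0002 -0.085 1" --pt "0.0006 -0.0555 0.0007 0.0812 -0.0002 -0.085 1" --pt "0.0006 -0.0555 0.0007 0.0812 -0.0002 -0.085 1"

```text
clock: 17.15
eef_pos: [530.3, 16.6, 218.7]
tcp_rot: [-3.124, 0.366, 1.582]
contact_force: [0.6, 0.1, -2.6]
opening: 0.145
grasp_force: 98.1
```

```bash
python3 tilt.py "[(70,0,1.3),(72,0,1.3),(74,0,1.3),(76,0,1.3),(78,0,1.3),(80,0,1.3)]"; python3 -c "
from h import *
for n in('top','wrist'):
    snap(n,'t70_'+n)
    for d in r.silhouettes(n,'walnut_1'): print(n,round(d['score'],2),d['position'],d['region'].sum())"
```

```text
17.15 [ 0.6  0.1 -2.6] [ 0.43 -0.09 -0.06] [ 0.25  0.28  1.82 -0.38  1.18  0.42]
err [-0.1 -0.7 -0.2]
(72, 0, 1.3) [0.0001, -0.0111, 0.0001, 0.015, -0.0001, -0.0187]
(74, 0, 1.3) [0.0003, -0.0222, 0.0003, 0.0306, -0.0001, -0.0368]
(76, 0, 1.3) [0.0004, -0.0333, 0.0004, 0.0469, -0.0002, -0.0544]
(78, 0, 1.3) [0.0005, -0.0444, 0.0006, 0.0638, -0.0002, -0.0713]
(80, 0, 1.3) [0.0006, -0.0555, 0.0007, 0.0812, -0.0002, -0.0877]
wrist 0.69 [68.9, 336.1] 3554
wrist 0.54 [2.5, 292.9] 100
wrist 0.52 [252.7, 538.4] 7627
```

>>> carry_out --pt "0.0001 -0.0111 0.0001 0.015 -0.0001 -0.018 1" --pt "0.0003 -0.0222 0.0003 0.0306 -0.0001 -0.0355 1" --pt "0.0004 -0.0333 0.0004 0.0469 -0.0002 -0.0524 1" --pt "0.0005 -0.0444 0.0006 0.0638 -0.0002 -0.0687 1" --pt "0.0006 -0.0555 0.0007 0.0812 -0.0002 -0.0847 1" --pt "0.0006 -0.0555 0.0007 0.0812 -0.0002 -0.0847 1" --pt "0.0006 -0.0555 0.0007 0.0812 -0.0002 -0.0847 1" --pt "0.0006 -0.0555 0.0007 0.0812 -0.0002 -0.0847 1"

```text
clock: 18.35
eef_pos: [530.4, 43.5, 231.4]
tcp_rot: [-3.122, 0.541, 1.583]
contact_force: [-0.2, -0.2, -2.7]
opening: 0.149
grasp_force: 98.1
```

```bash
python3 tilt.py "[(80,0,.5),(82,0,.5),(84,0,.5),(86,0,.5)]"; python3 -c "
from h import *
for n in('scene','top','wrist'):
    snap(n,'t80_'+n)
    for d in r.silhouettes(n,'walnut_1'): print(n,round(d['score'],2),d['position'],d['region'].sum())
q=[cv2.imread('pics/t80_%s.png'%n) for n in('scene','top','wrist')]
cv2.imwrite('pics/t80.png',np.hstack([cv2.resize(q[0][160:360,200:360],(240,300)),cv2.resize(q[1][150:350,180:340],(240,300)),cv2.resize(q[2],(320,300))]))"
```

```text
18.35 [-0.2 -0.2 -2.7] [ 0.63 -0.13 -0.04] [ 0.39  0.33  1.78 -0.51  1.3   0.59]
err [ 0.  -0.7  0.1]
(82, 0, 0.5) [0.0001, -0.0111, 0.0001, 0.015, -0.0001, -0.0187]
(84, 0, 0.5) [0.0003, -0.0222, 0.0003, 0.0306, -0.0001, -0.0368]
(86, 0, 0.5) [0.0004, -0.0333, 0.0004, 0.0469, -0.0002, -0.0544]
scene 0.63 [222.4, 265.4] 62
top 0.63 [247.3, 235.1] 64
```

View pics/t80.png

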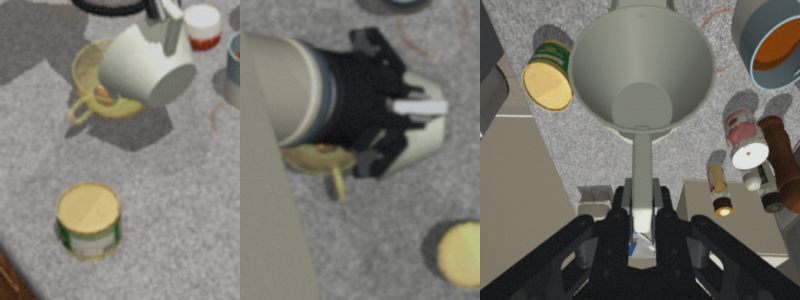

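At 80° the jug's inside is empty and walnuts show in the cup. I tilt slightly further for certainty, then lift off and turn the jug back upright above the rim.

```bash
python3 - <<'E'
from tilt import *
rows((80,0,.5),[(82,0,1.5),(84,0,2.5)])
rows((84,0,2.5),[(82,0,8),(78,0,14),(72,0,16),(66,0,16),(60,0,16),(54,0,16),(48,0,16)])
rows((48,0,16),[(42,0,16),(36,0,16),(30,0,16),(24,0,16),(18,0,16),(12,0,16),(6,0,18),(0,0,20)])
rows((0,0,20),[(0,-25,22),(0,-50,24),(0,-75,24),(0,-100,24),(0,-125,24),(0,-140,24)])
rows((0,-140,24),[(0,-140,14),(0,-140,5),(0,-140,0)])
E
```

```text
(82, 0, 1.5) [0.0001, -0.0111, 0.0001, 0.0129, -0.0001, -0.0221]
(84, 0, 2.5) [0.0003, -0.0222, 0.0003, 0.0265, -0.0003, -0.0436]
(82, 0, 8) [-0.0001, 0.0111, -0.0001, -0.027, -0.0003, 0.0012]
(78, 0, 14) [-0.0004, 0.0333, -0.0004, -0.0674, -0.0005, 0.0213]
(72, 0, 16) [-0.0008, 0.0667, -0.0009, -0.1065, -0.0002, 0.0776]
(66, 0, 16) [-0.0011, 0.1, -0.0013, -0.1343, 0.0004, 0.1438]
(60, 0, 16) [-0.0015, 0.1333, -0.0017, -0.1551, 0.001, 0.2126]
(54, 0, 16) [-0.0019, 0.1666, -0.0022, -0.1685, 0.0018, 0.2831]
(48, 0, 16) [-0.0023, 0.2, -0.0026, -0.1745, 0.0026, 0.3546]
(42, 0, 16) [-0.0004, 0.0333, -0.0004, -0.041, 0.0003, 0.059]
(36, 0, 16) [-0.0008, 0.0667, -0.0009, -0.0755, 0.0007, 0.1219]
(30, 0, 16) [-0.0011, 0.1, -0.0013, -0.1033, 0.0013, 0.1881]
(24, 0, 16) [-0.0015, 0.1333, -0.0017, -0.1241, 0.0019, 0.2568]
(18, 0, 16) [-0.0019, 0.1666, -0.0022, -0.1375, 0.0027, 0.3273]
(12, 0, 16) [-0.0023, 0.2, -0.0026, -0.1435, 0.0036, 0.3988]
(6, 0, 18) [-0.0026, 0.2333, -0.003, -0.1419, 0.0044, 0.4626]
(0, 0, 20) [-0.003, 0.2666, -0.0035, -0.1327, 0.0053, 0.5258]
(0, -25, 22) [0.0, 0.0, 0.0, -0.0596, -0.0017, -0.0807]
(0, -50, 24) [0.0, 0.0, 0.0, -0.1192, -0.0034, -0.1614]
(0, -75, 24) [0.0, 0.0, 0.0, -0.1848, -0.0052, -0.2368]
(0, -100, 24) [0.0, 0.0, 0.0, -0.2504, -0.0069, -0.3123]
(0, -125, 24) [0.0, 0.0, 0.0, -0.316, -0.0086, -0.3877]
(0, -140, 24) [0.0, 0.0, 0.0, -0.3554, -0.0096, -0.433]
(0, -140, 14) [0.0, 0.0, 0.0, -0.0302, 0.0, 0.0262]
(0, -140, 5) [0.0, 0.0, 0.0, -0.0573, 0.0, 0.0499]
(0, -140, 0) [0.0, 0.0, 0.0, -0.0724, 0.0, 0.063]
```

>>> carry_out --pt "0.0001 -0.0111 0.0001 0.0129 -0.0001 -0.0221 1" --pt "0.0003 -0.0222 0.0003 0.0265 -0.0003 -0.0436 1" --pt "0.0003 -0.0222 0.0003 0.0265 -0.0003 -0.0436 1" --pt "0.0003 -0.0222 0.0003 0.0265 -0.0003 -0.0436 1" --pt "0.0003 -0.0222 0.0003 0.0265 -0.0003 -0.0436 1" --pt "0.0003 -0.0222 0.0003 0.0265 -0.0003 -0.0436 1"

```text
clock: 19.4
eef_pos: [530.4, 54.9, 237.4]
tcp_rot: [-3.121, 0.611, 1.584]
contact_force: [1.0, 0.3, -2.3]
opening: 0.143
grasp_force: 98.2
```

>>> carry_out --pt "-0.0001 0.0111 -0.0001 -0.027 -0.0003 0.0012 1" --pt "-0.0004 0.0333 -0.0004 -0.0674 -0.0005 0.0213 1" --pt "-0.0008 0.0667 -0.0009 -0.1065 -0.0002 0.0776 1" --pt "-0.0011 0.1 -0.0013 -0.1343 0.0004 0.1438 1" --pt "-0.0015 0.1333 -0.0017 -0.1551 0.001 0.2126 1" --pt "-0.0019 0.1666 -0.0022 -0.1685 0.0018 0.2831 1" --pt "-0.0023 0.2 -0.0026 -0.1745 0.0026 0.3546 1" --pt "-0.0023 0.2 -0.0026 -0.1745 0.0026 0.3546 1"

```text
clock: 20.4
eef_pos: [529.4, -34.3, 189.5]
tcp_rot: [-3.128, -0.018, 1.578]
contact_force: [-0.3, -0.7, -2.5]
opening: 0.148
grasp_force: 97.9
```

```bash
python3 -c "
from tilt import *
print(cur()[0]-pose(48,0,16)[0],r.sense()['contact_force'])
for n in('scene','top','wrist'):
    snap(n,'u_'+n)
    for d in r.silhouettes(n,'walnut_1'): print(n,round(d['score'],2),d['position'],d['region'].sum())
    for d in r.silhouettes(n,'cup')[:1]: print(n,'cup',round(d['score'],2),d['position'],d['region'].sum())"
```

```text
[-1.03908579 -3.199367   -0.21372646] [-0.30838778 -0.70182923 -2.45497107]
scene cup 0.69 [205.9, 271.1] 1915
top 0.58 [218.5, 230.1] 240
top 0.57 [242.3, 236.0] 259
top 0.57 [229.3, 245.4] 252
top cup 0.66 [114.4, 384.3] 1425
```

The top view shows three walnuts in the cup, around (231–245, 218–242). I finish turning upright and carry the jug back.

>>> carry_out --pt "-0.0004 0.0333 -0.0004 -0.041 0.0003 0.059 1" --pt "-0.0008 0.0667 -0.0009 -0.0755 0.0007 0.1219 1" --pt "-0.0011 0.1 -0.0013 -0.1033 0.0013 0.1881 1" --pt "-0.0015 0.1333 -0.0017 -0.1241 0.0019 0.2568 1" --pt "-0.0019 0.1666 -0.0022 -0.1375 0.0027 0.3273 1" --pt "-0.0023 0.2 -0.0026 -0.1435 0.0036 0.3988 1" --pt "-0.0026 0.2333 -0.003 -0.1419 0.0044 0.4626 1" --pt "-0.003 0.2666 -0.0035 -0.1327 0.0053 0.5258 1"

```text
clock: 21.85
eef_pos: [531.0, -62.8, 57.2]
tcp_rot: [3.14, -0.856, 1.589]
contact_force: [0.9, 0.0, -2.8]
opening: 0.151
grasp_force: 97.9
```

>>> carry_out --pt "0 0 0 -0.0596 -0.0017 -0.0807 1" --pt "0 0 0 -0.1192 -0.0034 -0.1614 1" --pt "0 0 0 -0.1848 -0.0052 -0.2368 1" --pt "0 0 0 -0.2504 -0.0069 -0.3123 1" --pt "0 0 0 -0.316 -0.0086 -0.3877 1" --pt "0 0 0 -0.3554 -0.0096 -0.433 1" --pt "0 0 0 -0.3554 -0.0096 -0.433 1" --pt "0 0 0 -0.3554 -0.0096 -0.433 1"

```text
clock: 22.85
eef_pos: [530.2, -201.8, 61.8]
tcp_rot: [-3.141, -0.856, 1.587]
contact_force: [-0.1, 0.7, -2.2]
opening: 0.146
grasp_force: 98.0
```

```bash
python3 - <<'E'
from droop2 import *
print(cur()[0],r.sense()['tcp_rot'],r.sense()['wrist_torque'])
measure('w9')
p,Rm=cur();print(jugT(p,Rm,[-104.4,47,0,-.9])[:3,3])
E
```

```text
[ 530.15728987 -201.7569953    61.80354388] [-3.14073919 -0.85551953  1.58747853] [-0.88572213 -0.01464669  0.01849205]
fit [-103.02   47.75   -0.25   -0.71] 0.0234 iou0 [0.93  0.929 0.   ]
-2 [51.8 -0.8] 0.0298
0 [47.8 -0.8] 0.0288
2 [43.4 -0.8] 0.0411
4 [39.4 -0.8] 0.0546
6 [35.2 -0.7] 0.0697
8 [31.3 -0.6] 0.0859
[ 530.30995084 -110.76658513   29.13591602]
```

>>> carry_out --pt "0 0 0 -0.03 0 0.026 1" --pt "0 0 0 -0.055 0 0.048 1" --pt "0 0 0 -0.07 0 0.061 1" --pt "0 0 0 -0.0815 0 0.0709 1" --pt "0 0 0 -0.0815 0 0.0709 1" --pt "0 0 0 -0.0815 0 0.0709 1"

```text
clock: 23.8
eef_pos: [530.5, -202.5, 34.9]
tcp_rot: [3.141, -0.855, 1.588]
contact_force: [-0.6, -0.4, -1.9]
opening: 0.144
grasp_force: 98.0
```

>>> carry_out --pt "0 0 0 -0.003 0 0.0026 1" --pt "0 0 0 -0.003 0 0.0026 1" --pt "0 0 0 -0.003 0 0.0026 1"

```text
clock: 24.18
eef_pos: [530.4, -202.4, 33.9]
tcp_rot: [3.142, -0.855, 1.588]
contact_force: [0.1, 0.2, -2.6]
opening: 0.147
grasp_force: 98.0
```

```bash
python3 - <<'E'
from rig import r
s=r.sense();print(s['clock'],s['contact_force'],s['wrist_torque'],s['eef_pos'])
E
```

```text
24.175 [ 0.11805071  0.1720325  -2.5724712 ] [-0.8432296  -0.03420491 -0.03914276] [ 530.39250434 -202.44407462   33.85630807]
```

>>> carry_out --pt "0 0 0 -0.0036 0 0.0031 1" --pt "0 0 0 -0.0036 0 0.0031 1" --pt "0 0 0 -0.0036 0 0.0031 1"

```text
clock: 24.55
eef_pos: [530.3, -202.4, 32.5]
tcp_rot: [-3.141, -0.855, 1.588]
contact_force: [-0.8, -0.3, -2.3]
opening: 0.147
grasp_force: 98.0
```

```bash
python3 - <<'E'
from rig import r
s=r.sense();print(s['clock'],s['contact_force'],s['wrist_torque'],s['eef_pos'])
E
```

```text
24.55 [-0.81911398 -0.33352846 -2.26361162] [-0.81052599 -0.01147082  0.03887637] [ 530.33931918 -202.37995367   32.5496823 ]
```

>>> carry_out --pt "0 0 0 -0.003 0 0.0026 1" --pt "0 0 0 -0.003 0 0.0026 1" --pt "0 0 0 -0.003 0 0.0026 1"

```text
clock: 24.92
eef_pos: [530.4, -202.4, 31.6]
tcp_rot: [-3.141, -0.855, 1.588]
contact_force: [-0.1, -0.3, -2.0]
opening: 0.149
grasp_force: 98.0
```

```bash
python3 - <<'E'
from rig import r
s=r.sense();print(s['clock'],s['contact_force'],s['wrist_torque'],s['eef_pos'])
E
```

```text
24.925 [-0.12744688 -0.29434647 -1.97865917] [-0.86573592 -0.02716833 -0.04210917] [ 530.36532172 -202.41356163   31.58565628]
```

>>> carry_out --pt "0 0 0 -0.003 0 0.0026 1" --pt "0 0 0 -0.003 0 0.0026 1" --pt "0 0 0 -0.003 0 0.0026 1"

```text
clock: 25.3
eef_pos: [530.5, -202.6, 31.0]
tcp_rot: [3.141, -0.855, 1.588]
contact_force: [-0.6, -2.8, 3.3]
opening: 0.149
grasp_force: 98.8
```

```bash
python3 - <<'E'
from rig import r
s=r.sense();print(s['clock'],s['contact_force'],s['wrist_torque'],s['eef_pos'])
E
```

```text
25.3 [-0.60611266 -2.80169227  3.28291748] [-0.20694556  0.0687512   0.06519736] [ 530.47314669 -202.5662944    31.00026794]
```

Standing on the worktop. I release and back away along the approach.

>>> carry_out --pt "0 0 0 0 0 0 0.2" --pt "0 0 0 0 0 0 -0.2" --pt "0 0 0 0 0 0 -0.6" --pt "0 0 0 0 0 0 -1" --pt "0 0 0 0 0 0 -1" --pt "0 0 0 0 0 0 -1"

```text
clock: 26.05
eef_pos: [530.4, -202.4, 30.6]
tcp_rot: [-3.141, -0.855, 1.588]
contact_force: [-0.1, -0.1, -0.2]
opening: 1.002
grasp_force: 0.0
```

>>> carry_out --pt "0 0 0 0 0 -0.1 -1" --pt "0 0 0 0 0 -0.25 -1" --pt "0 0 0 0 0 -0.4 -1" --pt "0 0 0 0 0 -0.6 -1" --pt "0 0 0 0.2 0 -0.8 -1" --pt "0 0 0 0.4 0 -0.9 -1" --pt "0 0 0 0.4 0 -0.9 -1"

```text
clock: 26.92
eef_pos: [533.5, -307.3, 258.8]
tcp_rot: [3.132, -0.85, 1.595]
contact_force: [0.1, -0.3, -0.5]
opening: 0.999
grasp_force: 0.0
```

```bash
python3 - <<'E'
from h import *
print(r.sense()['clock'])
q=[]
for n in('scene','top'):
    snap(n,'f_'+n)
    for l in('walnut_1','cup','tin'):
        for d in r.silhouettes(n,l)[:3]: print(n,l,round(d['score'],2),d['position'],d['region'].sum())
a,b=cv2.imread('pics/f_scene.png'),cv2.imread('pics/f_top.png')
cv2.imwrite('pics/f.png',np.hstack([cv2.resize(a[170:370,200:460],(400,308)),cv2.resize(b[90:340,170:494],(400,308))]))
E
```

```text
26.925
scene walnut_1 0.61 [217.4, 284.7] 147
scene walnut_1 0.6 [221.1, 269.3] 101
scene cup 0.84 [208.4, 275.4] 2286
scene cup 0.35 [219.2, 269.7] 103
scene tin 0.92 [306.2, 258.6] 1948
top walnut_1 0.87 [242.1, 236.5] 301
top walnut_1 0.8 [221.7, 229.9] 226
top walnut_1 0.75 [226.2, 247.5] 293
top cup 0.88 [232.8, 227.5] 2967
top tin 0.9 [318.8, 332.6] 1634
```

View pics/f.png

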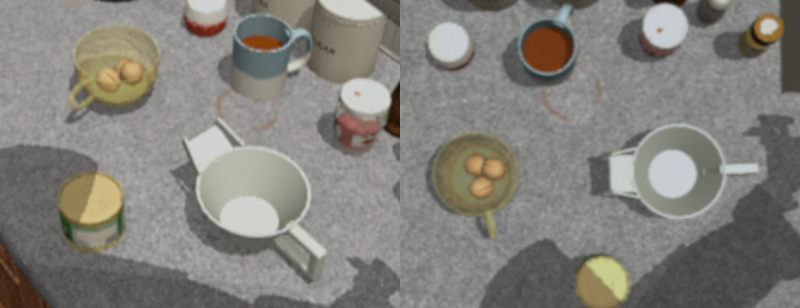

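The final picture shows all three walnuts in the cup (top crop, about (485,172)). The cup hasn't moved, the empty jug stands upright and well clear, and nothing else is disturbed. Handing in.

```bash
python3 -c "
from rig import r
print(r.sign_off())"
```

```text
the job is handed in; nothing more can be done
None
```

I rested the spout on the cup's rim with the jug upright, then tilted it there. All three walnuts are in the cup, which is still where it stood, and the empty jug stands upright and clear of it. The job is handed in at about 27 s of the 72 s allowed, with no verdict shown.

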